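# Sort turned parts into the stock trays

## Task

Sort the loose stock on the bench: put both bronze bushes in the red tray, both steel bushes in the green tray and the bolt in the black tray, each part standing upright on the tray floor (the bolt on its head) and none on top of another. Set the parts down rather than dropping them, and leave the big ring gauge that lies among them where it is.

Things in the scene. Friction and masses are not known exactly. Their poses are not given: they have to be found in the camera images.
- bronze_flanged_c (a point): yellowish bronze bush with a flange round its foot, standing on the flange: 48 mm over the flange (at the bottom), narrower above, 38 mm tall. This point is its centre, half-way up; its z axis is the axis of the part, up at the start. Loose.
- bronze_plain_c (a point): plain yellowish bronze bush (round sleeve), the slimmest bush: 26 mm diameter, 34 mm tall, standing on end. This point is its centre, half-way up; its z axis is the axis of the part, up at the start. Loose.
- steel_tall_c (a point): plain grey steel bush (round sleeve): 42 mm diameter, 30 mm tall, standing on end. This point is its centre, half-way up; its z axis is the axis of the part, up at the start. Loose.
- steel_short_c (a point): short plain grey steel bush (ring): 46 mm diameter, 18 mm tall, lying flat on its end. This point is its centre, half-way up; its z axis is the axis of the part, up at the start. Loose.
- bolt_c (a point): grey steel hexagon-head bolt standing upright on its head, thread up: 54 mm tall overall, head 24 mm across corners (along its own x) and 21 mm across flats (along its own y); the shank above is slimmer. This point is its centre, half-way up; its z axis is the axis of the part, up at the start. Loose.
- red_tray_in (a point): low open red plastic tray, 120 x 146 mm outside (short side along its x, long side along its y), 16 mm tall, walls and floor 4 mm thick, so 112 x 138 mm inside. This point is the centre of the inner floor, on its upper face. Fixed to the bench; its place and yaw change from start to start.
- green_tray_in (a point): low open green plastic tray, 120 x 146 mm outside (short side along its x, long side along its y), 16 mm tall, walls and floor 4 mm thick, so 112 x 138 mm inside. This point is the centre of the inner floor, on its upper face. Fixed to the bench; its place and yaw change from start to start.
- black_tray_in (a point): low open black plastic tray, 120 x 146 mm outside (short side along its x, long side along its y), 16 mm tall, walls and floor 4 mm thick, so 112 x 138 mm inside. This point is the centre of the inner floor, on its upper face. Fixed to the bench; its place and yaw change from start to start.
- ring_gauge_c (a point): grey steel ring gauge, a measuring tool and not stock: a flat ring of 68 mm diameter, 20 mm thick, clearly wider than any bush (a second such ring far back on the bench, outside the work, is not meant). This point is its centre, half-way up. Loose, among the stock; to be left alone.

How it is judged (in metres and radians):
At the end, for the whole second after the job is handed in: Both bronze bushes in the red tray, both steel bushes in the green tray and the bolt in the black tray: each wholly within the tray's walls, on the tray floor (height within 4 mm), upright within 0.12 rad (bolt head down), released and at rest; the ring gauge within 15 mm of where it lay (x of bronze_flanged_c in the frame of red_tray_in between -0.035 and 0.035 m and y of bronze_flanged_c in the frame of red_tray_in between -0.048 and 0.048 m and z of bronze_flanged_c in the frame of red_tray_in between 0.015 and 0.023 m and angle between each of bronze_flanged_c, bronze_plain_c, steel_tall_c, steel_short_c, bolt_c's own z axis and vertical below 0.12 rad and linear speed of each of bronze_flanged, bronze_plain, steel_tall, steel_short, bolt below 0.02 m/s and angular speed of each of bronze_flanged, bronze_plain, steel_tall, steel_short, bolt below 0.3 rad/s and contact force between the fingers and bronze_flanged below 0.1 N and x of bronze_plain_c in the frame of red_tray_in between -0.046 and 0.046 m and y of bronze_plain_c in the frame of red_tray_in between -0.059 and 0.059 m and z of bronze_plain_c in the frame of red_tray_in between 0.013 and 0.021 m and contact force between the fingers and bronze_plain below 0.1 N and x of steel_tall_c in the frame of green_tray_in between -0.038 and 0.038 m and y of steel_tall_c in the frame of green_tray_in between -0.051 and 0.051 m and z of steel_tall_c in the frame of green_tray_in between 0.011 and 0.019 m and contact force between the fingers and steel_tall below 0.1 N and x of steel_short_c in the frame of green_tray_in between -0.036 and 0.036 m and y of steel_short_c in the frame of green_tray_in between -0.049 and 0.049 m and z of steel_short_c in the frame of green_tray_in between 0.005 and 0.013 m and contact force between the fingers and steel_short below 0.1 N and x of bolt_c in the frame of black_tray_in between -0.047 and 0.047 m and y of bolt_c in the frame of black_tray_in between -0.06 and 0.06 m and z of bolt_c in the frame of black_tray_in between 0.023 and 0.031 m and contact force between the fingers and bolt below 0.1 N and distance of ring_gauge_c from where it was at the start of the episode below 0.015 m); the robot touches nothing.
It fails at once if a part is dropped (falls free of the fingers faster than 0.8 m/s, a fall of over 30 mm) ((linear speed of bronze_flanged above 0.8 m/s and contact force between the fingers and bronze_flanged below 0.1 N) or (linear speed of bronze_plain above 0.8 m/s and contact force between the fingers and bronze_plain below 0.1 N) or (linear speed of steel_tall above 0.8 m/s and contact force between the fingers and steel_tall below 0.1 N) or (linear speed of steel_short above 0.8 m/s and contact force between the fingers and steel_short below 0.1 N) or (linear speed of bolt above 0.8 m/s and contact force between the fingers and bolt below 0.1 N)).
It fails at once if the ring gauge is disturbed (moved more than 15 mm) (distance of ring_gauge_c from where it was at the start of the episode above 0.015 m).
It also fails if it takes over 120 s, if anything falls off the work surface, if the arm or the gripper's body presses on something with over 40 N, if the wrist force passes 120 N, or if a joint passes its speed limit or range.

## Robot

A 6-joint arm with a two-finger parallel gripper is mounted at the origin on a cart in front of the work surface, level with it; the furniture and walls round the work are solid. World frame = base frame: x ahead of the robot, y to its left, z up, the work surface at z = 0. Lengths are in m, angles in degrees, forces in N, time in s.
With the tool pointing down it reaches from about 0.375 to 0.9 m from the base axis. Payload 3.1 kg.
Tool frame: the origin (TCP) lies at the very end of the fingers, on their centre line; the grasp point (between the pads) lies 19 mm behind it (grasp_offset is the distance from the TCP to the grasp point, in m); z points along the fingers, y is the direction in which the jaws open and shut (so a half turn about z gives the same grasp; the last joint's range is limited). The gripper opens to 87 mm and grips with 3 to 60 N. Pads are 19 mm wide; open, the fingers measure 117 mm over their backs; the gripper's body (75 mm by 190 mm) begins 51 mm behind the grasp point.
Start: joints at [-84.368, 30.224, 82.088, -0, 67.689, -10.227], TCP at [0.171, -0.601, 0.223] pointing down, gripper open.
Joint ranges: [-176.69, 176.69], [-43.24, 126.21], [12.49, 139.97], [-82, 262], [0, 151.66], [-163.58, 163.58]. Speed limits (degrees/s): [159.86, 159.86, 180, 180, 180, 180].

## Interface

Orientations are given as a 3x3 rotation matrix whose columns are the frame's x, y, z axes.
In Python, from rig import * gives the robot as it stands. The module is installed in compiled form; this text tells all that it offers.
- The arm moves only by the tool play_rows, never from a script. Its argument "plan" is a list that holds one entry, the list of rows, each a list of 7 numbers: the shift along the world's x, y, z each as a share of 5 cm, from -1 to 1, then the turn, a rotation vector about the world's x, y, z each as a share of pi rad, from -1 to 1, then the gripper's target within -1 to 1 (fully open at 1, half-way at 0, shut at -1). A call has 1 to 12 rows; each row shifts and turns the commanded pose from where the row before left it; what a row does not reach is not made up. A row lasts 1/10 s, in which the tool goes at most 50 mm and 8.59 degrees, less where a joint would pass 70% of its speed; a pose out of reach is approached as far as the arm can. A call with a number of a shift or a turn outside -1 to 1 is refused whole. A call with a gripper value outside its range is refused whole. The fingers move at their own pace and stop on an object; the grip force is fixed at half the most. Time passes only in rows, so rows that do not move let the fingers close. It gives the time, the measured TCP pose, the force and the opening at its end, in the units of the state.
- read_state(): the state, without advancing time (a new reading comes with each control period).
- capture(name): name is "side" or "top" or "wrist"; returns the picture (384x512x3 uint8, red, green, blue); there is no depth.
- camera_params(name): a dict with "intrinsics" (3x3 intrinsics, pixels), "k1" (the pictures are not rectified: a ray, as slopes to the right and down, at radius r is drawn at 1 + k1 r^2 times it, then the intrinsics apply), "R" (3x3) and "t" (3): a world point X has camera coordinates R X + t; the wrist camera has in their place "mount" (4x4, takes a point from camera to tool coordinates, whose origin is the TCP and whose axes are the flange's). Camera axes: x right, y down, z forward; pixel columns grow to the right and rows downward; lengths in m; the calibration is good to about 2 mm. A picture is of the moment at which its call begins: read the wrist's pose just before it. camera_params takes no time and is no camera call.
- hand_in(): hands the job in, once; it reports no verdict.
The state is a dict: "time_s": time; "joint_positions": joint angles; "qvel": joint speeds; "tau": joint torques, N m; "position": TCP position; "tcp_rot": TCP orientation; "force": force on the tool from outside, world axes, zero at the start; "moment": the same for the moment, N m; "opening": opening from 0.0 (shut) to 1.0 (fully open).
Only numpy, scipy, OpenCV 4.12 (cv2) and the standard library are available. Lean on these libraries where they do the work, as an engineer would, in place of code of your own. Each camera call takes 0.05 s, during which the arm holds its last target. There are 200 camera calls.

## Working session

There is one attempt and no reset: what is moved stays moved. The work goes in short steps, Python scripts to look and compute and a tool call to move; the robot and the scene stay as the last step left them, time stands still between calls to the robot, and variables do not carry over. Pictures are saved under pics/ and viewed, about 12 in all and at most 16, crops included, and the job is handed in when it is done.

Besides the shell and the picture viewer there is one more tool, called as name(argument=value, ...), one argument or row to a line, values as JSON. play_rows: Moves the arm, as the interface text tells. Its arguments: {"type":"object","properties":{"plan":{"type":"array"}},"required":["plan"]}

```bash
mkdir -p pics; python3 - <<'E'
from rig import *
import cv2,numpy as np
np.set_printoptions(precision=4,suppress=True)
s=read_state();print(s['time_s'],s['position'],s['tcp_rot'],s['opening'])
for n in("top","side","wrist"):
    p=camera_params(n);print(n,p)
    cv2.imwrite(f"pics/{n}0.png",cv2.resize(capture(n)[:,:,::-1],(800,600),interpolation=cv2.INTER_CUBIC))
E
```

```text
0.0 [ 0.1707 -0.6005  0.2216] [[ 0.9619  0.2733 -0.0002]
 [ 0.2733 -0.9619  0.0021]
 [ 0.0003 -0.0021 -1.    ]] 0.9999162440208995
top {'intrinsics': array([[494.3034,   0.    , 252.2179],
       [  0.    , 494.3034, 193.919 ],
       [  0.    ,   0.    ,   1.    ]]), 'k1': -0.08230563013337565, 'R': array([[-0.0232, -0.9997, -0.0065],
       [-0.9968,  0.0237, -0.0764],
       [ 0.0766,  0.0047, -0.9971]]), 't': array([-0.0812,  0.5686,  1.2378])}
side {'intrinsics': array([[354.3059,   0.    , 248.9454],
       [  0.    , 354.3059, 192.252 ],
       [  0.    ,   0.    ,   1.    ]]), 'k1': -0.03718881863836993, 'R': array([[ 0.9922, -0.1237,  0.015 ],
       [-0.0543, -0.5379, -0.8413],
       [ 0.1121,  0.8339, -0.5404]]), 't': array([-0.5719,  0.0459,  1.0622])}
wrist {'intrinsics': array([[280.7138,   0.    , 253.098 ],
       [  0.    , 280.7138, 189.4248],
       [  0.    ,   0.    ,   1.    ]]), 'k1': -0.05257325999195637, 'mount': array([[ 0.0002, -0.9617, -0.2742,  0.0766],
       [ 1.    ,  0.0005, -0.001 , -0.0002],
       [ 0.0011, -0.2742,  0.9617, -0.1619],
       [ 0.    ,  0.    ,  0.    ,  1.    ]])}
```

View pics/top0.png

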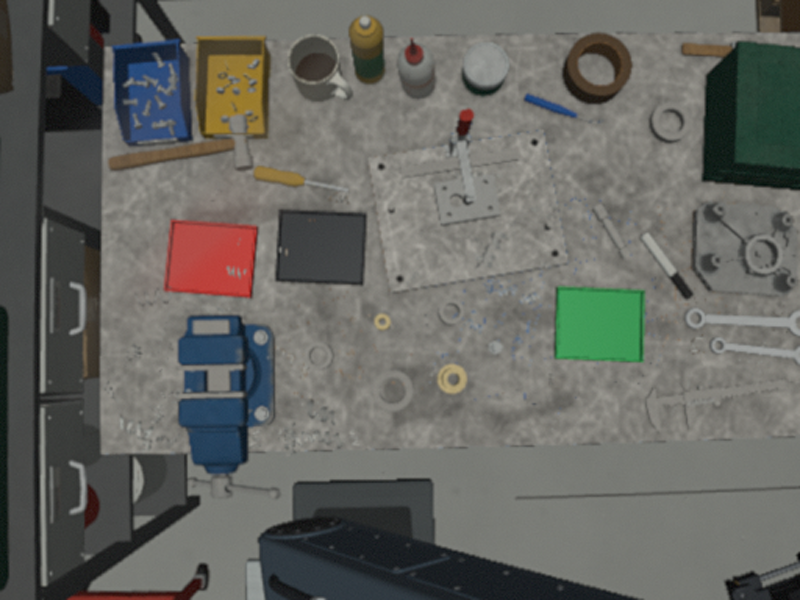

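View pics/side0.png

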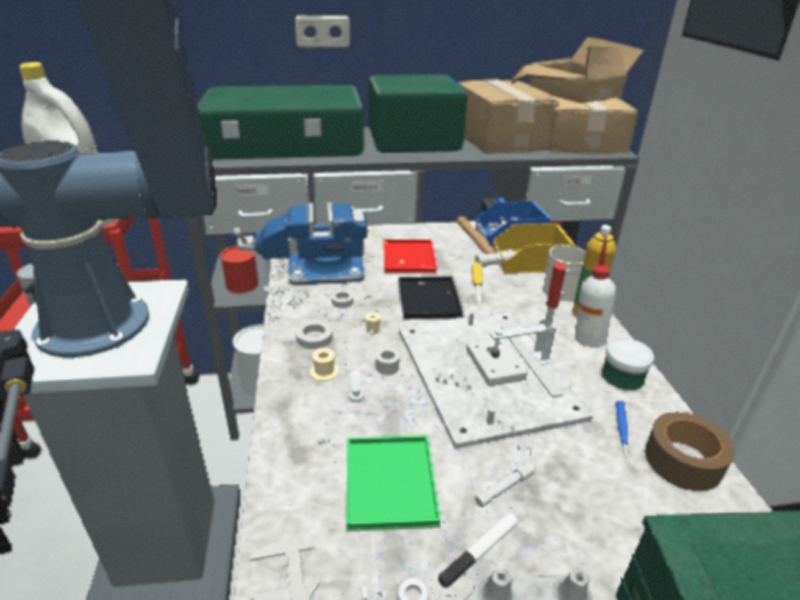

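The top view shows, at 800x600 scale: bronze plain (382,321), steel tall (451,313), steel short (320,356), ring gauge (393,391), flanged (452,379) and bolt (496,347). The trays are red (211,259), black (321,247) and green (599,324). The side view agrees. I'll enlarge both areas.

```bash
cat > h.py <<'E'
from rig import *
import cv2,numpy as np
from scipy.spatial.transform import Rotation as Ro
np.set_printoptions(precision=4,suppress=True)
def cam(n,s=None):
    p=camera_params(n);K=p['intrinsics']
    if n=='wrist':
        T=np.eye(4);T[:3,:3]=s['tcp_rot'];T[:3,3]=s['position'];M=T@p['mount']
        return K,p['k1'],M[:3,:3].T,-M[:3,:3].T@M[:3,3]
    return K,p['k1'],np.array(p['R']),np.array(p['t'])
def back(c,uv,z):
    K,k,R,t=c
    d=cv2.undistortPoints(np.array([[uv]],float),K,np.array([k,0,0,0.]))[0,0]
    d=R.T@np.array([*d,1]);o=-R.T@t
    return o+d*(z-o[2])/d[2]
def proj(c,X):
    K,k,R,t=c
    return cv2.projectPoints(np.array(X,float).reshape(-1,1,3),cv2.Rodrigues(R)[0],t,K,np.array([k,0,0,0.]))[0][:,0]
E
python3 - <<'E'
from h import *
im=capture("top")[:,:,::-1]
a=im[185:280,190:335]
cv2.imwrite("pics/c1.png",cv2.resize(a,None,fx=5.5,fy=5.5,interpolation=cv2.INTER_CUBIC))
print((np.array(a.shape)*5.5))
# trays: color masks
hsv=cv2.cvtColor(np.ascontiguousarray(im),cv2.COLOR_BGR2HSV)
c=cam("top")
for n,lo,hi,roi in(("red",(0,150,80),(8,255,255),(100,135,170,195)),("green",(50,120,50),(75,255,255),(350,180,420,236)),("black",(0,0,0),(179,110,75),(172,130,240,186))):
    m=cv2.inRange(hsv,lo,hi);x0,y0,x1,y1=roi
    q=np.zeros_like(m);q[y0:y1,x0:x1]=m[y0:y1,x0:x1]
    if n=='black':q=cv2.morphologyEx(q,cv2.MORPH_OPEN,np.ones((5,5)))
    pts=cv2.findNonZero(q)
    w=np.array([back(c,p[0].astype(float),0.016)[:2] for p in cv2.convexHull(pts)])
    r=cv2.minAreaRect((w*1000).astype(np.float32));print(n,r)
E
```

```text
[522.5 797.5  16.5]
red ((648.829345703125, 207.74588012695312), (143.76950073242188, 116.65319061279297), 83.88519287109375)
green ((525.1392211914062, -430.4755554199219), (144.53260803222656, 116.99251556396484), 86.20570373535156)
black ((663.2503051757812, 24.779041290283203), (144.17103576660156, 120.54718017578125), 86.40023040771484)
```

View pics/c1.png

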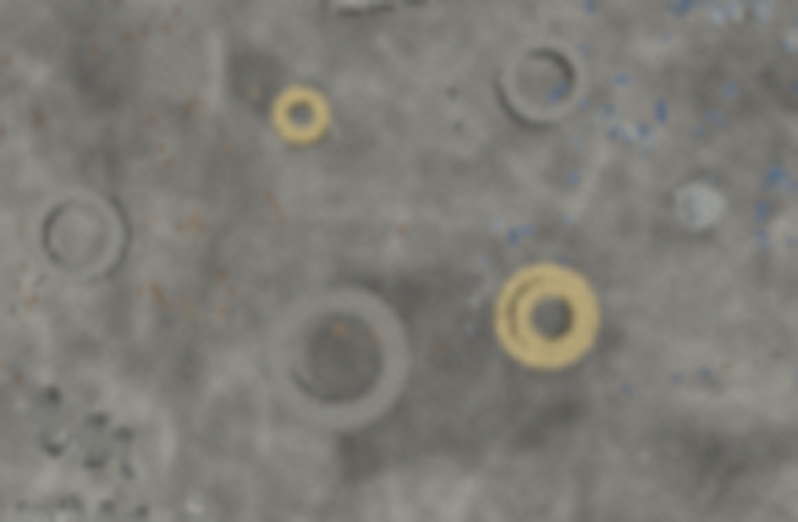

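The crop at 5.5x gives these centres: plain (302,114), tall (542,84), short (84,236), gauge (340,357), flange (547,316) with its bore at (551,317), and bolt (700,205).

```bash
python3 - <<'E'
from h import *
c=cam("top");print("cam",-c[2].T@c[3])
f=lambda u,v:((u+.5)/5.5-.5+190,(v+.5)/5.5-.5+185)
for n,u,v,z in(("plain",302,114,.034),("tall",542,84,.03),("short",84,236,.018),("gauge",340,357,.02),("flange",547,316,.005),("flbore",551,317,.038),("bolt",700,205,.03)):
    print(n,back(c,f(u,v),z)[:2])
for n,u,v in(("vise right low",272,400),("vise top right",243,330),("vise top edge",215,317)):
    print(n,back(c,(u/1.5625,v/1.5625),.0)[:2],back(c,(u/1.5625,v/1.5625),.12)[:2])
E
```

```text
cam [ 0.4702 -0.1005  1.2771]
plain [ 0.5373 -0.0745]
tall [ 0.5487 -0.185 ]
short [0.484 0.028]
gauge [ 0.4257 -0.0892]
flange [ 0.4419 -0.186 ]
flbore [ 0.4421 -0.1856]
bolt [ 0.4914 -0.2559]
vise right low [0.4125 0.1107] [0.418  0.0908]
vise top right [0.5292 0.1576] [0.5236 0.1333]
vise top edge [0.5519 0.2044] [0.5442 0.1758]
```

play_rows(
  plan=[
    [[0.55,0.8,0,0,0,-0.022,1],[0.55,0.8,0,0,0,-0.022,1],[0.55,0.8,0,0,0,-0.022,1],[0.55,0.8,0,0,0,-0.022,1],[0.55,0.8,0,0,0,0,1],[0.55,0.8,0,0,0,0,1],[0.55,0.8,0,0,0,0,1],[0.55,0.8,0,0,0,0,1],[0.55,0.8,0,0,0,0,1],[0.55,0.8,0,0,0,0,1],[0.55,0.8,0,0,0,0,1],[0.55,0.8,0,0,0,0,1]],
  ],
)

```text
time_s: 1.4
position: [0.5017, -0.1193, 0.2226]
tcp_rot: [[1.0, 0.0, 0.0], [0.0, -1.0, -0.0], [0.0, 0.0, -1.0]]
force: [0.7, -0.8, -0.0]
opening: 0.999
```

```bash
python3 - <<'E'
from h import *
s=read_state();print(s['time_s'],s['position'],s['tcp_rot'],s['qvel'])
im=capture("wrist")[:,:,::-1].copy()
np.savez("w1.npz",p=s['position'],R=s['tcp_rot'])
c=cam("wrist",s)
o=cv2.resize(im,(800,600),interpolation=cv2.INTER_CUBIC)
for n,x,y,z in(("plain",.5373,-.0745,.034),("tall",.5487,-.185,.03),("short",.484,.028,.018),("gauge",.4257,-.0892,.02),("flange",.442,-.186,.038),("bolt",.4914,-.2559,.03)):
    q=(proj(c,(x,y,z))[0]+.5)*1.5625-.5;print(n,q)
    cv2.drawMarker(o,tuple(int(round(v)) for v in q),(0,0,255),cv2.MARKER_CROSS,10,1)
cv2.imwrite("pics/w1.png",o)
E
```

```text
1.4 [ 0.5017 -0.1193  0.2226] [[ 1.      0.0004  0.0001]
 [ 0.0004 -1.     -0.0002]
 [ 0.0001  0.0002 -1.    ]] [ 55.4178  12.1243 -21.5173  -0.2445   8.3008  55.2641]
plain [340.5912 224.6842]
tall [479.1546 209.9514]
short [227.3565 284.5546]
gauge [363.0831 348.2215]
flange [475.532  338.6278]
bolt [559.8911 279.8138]
```

View pics/w1.png

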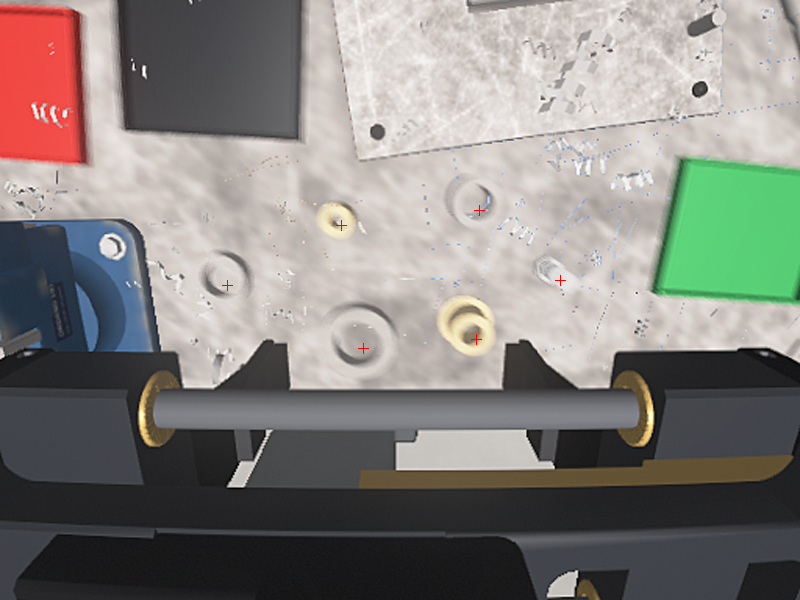

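The bushes, bolt and trays are all visible. The overlay crosses sit about 8 px off because the arm was still moving. I'll settle above the plain bush and remeasure.

play_rows(
  plan=[
    [[0.24,0.3,-0.5,0,0,0,0.2],[0.24,0.3,-0.5,0,0,0,0.2],[0.24,0.3,-0.5,0,0,0,0.2],[0,0,0,0,0,0,0.2],[0,0,0,0,0,0,0.2],[0,0,0,0,0,0,0.2]],
  ],
)

```text
time_s: 2.05
position: [0.5371, -0.0771, 0.1485]
tcp_rot: [[1.0, -0.0, 0.001], [-0.0, -1.0, -0.001], [0.001, 0.001, -1.0]]
force: [-0.4, 0.2, 0.0]
opening: 0.621
```

```bash
cat > look.py <<'E'
from h import *
import sys
P={"plain":(.5373,-.0745,.034),"tall":(.5487,-.185,.03),"short":(.484,.028,.018),"gauge":(.4257,-.0892,.02),"flange":(.442,-.186,.038),"bolt":(.4914,-.2559,.054)}
s=read_state();print(s['time_s'],s['position'],s['opening'],np.abs(s['qvel']).max())
im=capture("wrist")[:,:,::-1].copy();c=cam("wrist",s)
o=cv2.resize(im,(800,600),interpolation=cv2.INTER_CUBIC)
for n,X in P.items():
    q=(proj(c,X)[0]+.5)*1.5625-.5
    if 0<q[0]<800 and 0<q[1]<600:
        print(n,q);cv2.drawMarker(o,tuple(int(round(v)) for v in q),(0,0,255),cv2.MARKER_CROSS,10,1)
cv2.imwrite(sys.argv[1],o)
np.savez("w.npz",p=s['position'],R=s['tcp_rot'])
E
python3 look.py pics/w2.png
```

```text
2.05 [ 0.5371 -0.0771  0.1485] 0.6213244726313278 0.7443139584802589
plain [393.021  292.6217]
tall [560.3702 274.4082]
short [252.303  357.4982]
gauge [412.7994 429.7579]
flange [549.8034 423.1876]
bolt [670.602  368.5639]
```

View pics/w2.png

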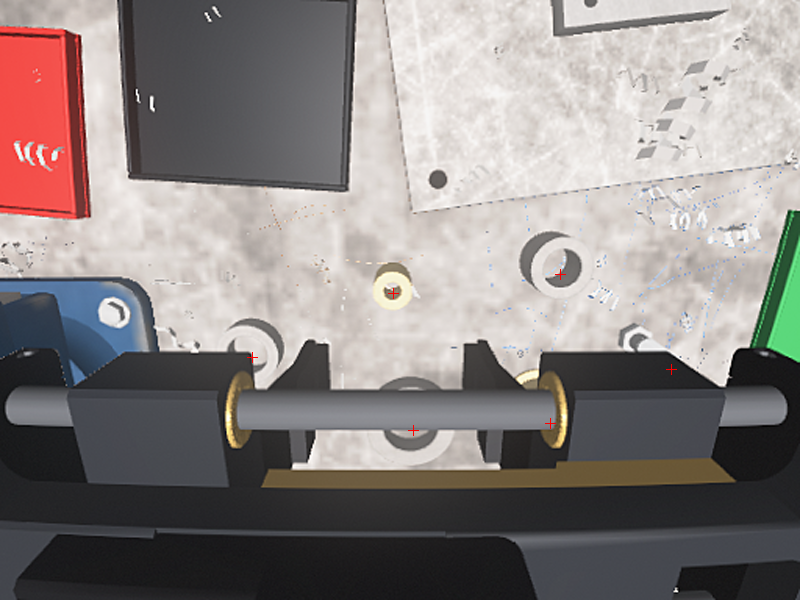

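The plain bush's top ring sits right on its cross at (393,292). The tall bush is within about 2 mm. Descending on the plain bush.

play_rows(
  plan=[
    [[0,0.05,-0.7,0,0,0,0.2],[0,0,-0.7,0,0,0,0.2],[0,0,-0.7,0,0,0,0.2],[0,0,-0.4,0,0,0,0.2],[0,0,-0.3,0,0,0,0.2],[0,0,0,0,0,0,0.2],[0,0,0,0,0,0,-1],[0,0,0,0,0,0,-1],[0,0,0,0,0,0,-1],[0,0,0,0,0,0,-1],[0,0,0,0,0,0,-1],[0,0,0,0,0,0,-1]],
  ],
)

```text
time_s: 3.3
position: [0.5374, -0.074, 0.0084]
tcp_rot: [[1.0, 0.001, 0.001], [0.001, -1.0, -0.001], [0.001, 0.001, -1.0]]
force: [0.0, -0.8, 6.4]
opening: 0.292
```

Opening 0.292 is about 25.4 mm, so it is gripped. Lifting and carrying it to the red tray.

play_rows(
  plan=[
    [[0,0,0.75,0,0,0,-1],[0,0,0.75,0,0,0,-1],[0,0,0.75,0,0,0,-1],[0.39,0.84,0,0,0,0,-1],[0.39,0.84,0,0,0,0,-1],[0.39,0.84,0,0,0,0,-1],[0.39,0.84,0,0,0,0,-1],[0.39,0.84,0,0,0,0,-1],[0.39,0.84,0,0,0,0,-1],[0.39,0.84,0,0,0,0,-1],[0,0,0,0,0,0,-1],[0,0,0,0,0,0,-1]],
  ],
)

```text
time_s: 4.5
position: [0.6723, 0.2215, 0.1189]
tcp_rot: [[1.0, 0.003, -0.002], [0.003, -1.0, -0.001], [-0.002, 0.001, -1.0]]
force: [-0.4, -0.5, -1.6]
opening: 0.293
```

```bash
python3 look.py pics/w3.png; python3 - <<'E'
from h import *
w=np.load("w.npz");c=cam("wrist",{'position':w['p'],'tcp_rot':w['R']})
o=cv2.imread("pics/w3.png")
def box(cx,cy,yaw,col):
    R=Ro.from_euler('z',yaw,degrees=True).as_matrix()
    q=[np.array([cx,cy,.016])+R@np.array([a*.06,b*.073,0]) for a,b in((-1,-1),(1,-1),(1,1),(-1,1))]
    cv2.polylines(o,[np.round((proj(c,q)+.5)*1.5625-.5).astype(int)],True,col,1)
box(.6488,.2077,-6.1,(255,0,0));box(.6633,.0248,-3.6,(0,255,255))
cv2.imwrite("pics/w3b.png",o)
E
```

```text
4.5 [0.6723 0.2215 0.1189] 0.292770302589624 2.2123504536400103
short [647.4533 533.7317]
gauge [768.5466 583.8572]
```

View pics/w3b.png

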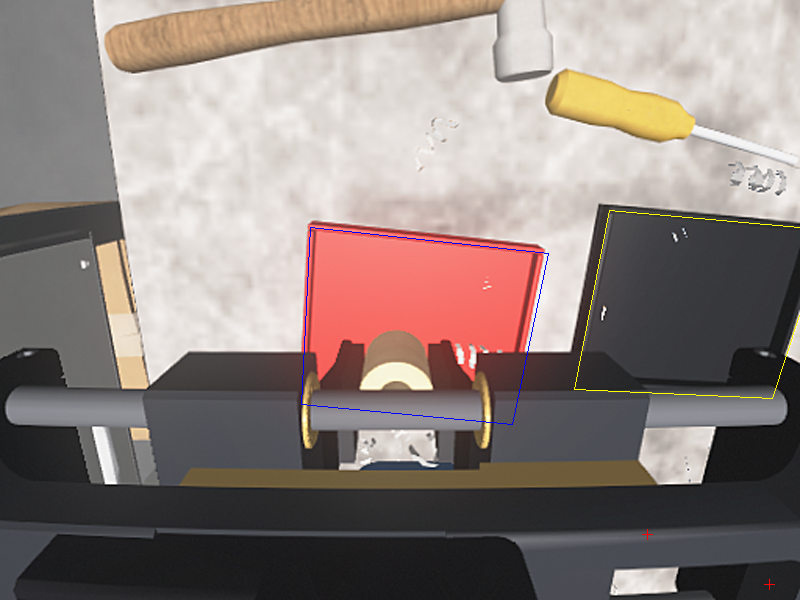

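The blue and yellow predicted rims agree with the red and black trays within a few mm, and the bush is held upright at (397,375). Lowering it into the red tray.

play_rows(
  plan=[
    [[0,0,-0.5,0,0,0,-1],[0,0,-0.5,0,0,0,-1],[0,0,-0.5,0,0,0,-1],[0,0,-0.3,0,0,0,-1],[0,0,-0.2,0,0,0,-1],[0,0,-0.1,0,0,0,-1],[0,0,0,0,0,0,-1],[0,0,0,0,0,0,-1]],
  ],
)

```text
time_s: 5.35
position: [0.6741, 0.2204, 0.0161]
tcp_rot: [[1.0, 0.0, 0.002], [0.0, -1.0, 0.0], [0.002, -0.0, -1.0]]
force: [0.3, 0.9, -1.3]
opening: 0.291
```

play_rows(
  plan=[
    [[0,0,-0.03,0,0,0,-1],[0,0,-0.03,0,0,0,-1],[0,0,0,0,0,0,-1],[0,0,0,0,0,0,-0.05],[0,0,0,0,0,0,-0.05],[0,0,0,0,0,0,-0.05],[0,0,0,0,0,0,-0.05],[0,0,0,0,0,0,-0.05]],
  ],
)

```text
time_s: 6.15
position: [0.6734, 0.2203, 0.0121]
tcp_rot: [[1.0, 0.0, 0.0], [0.0, -1.0, 0.0], [0.0, -0.0, -1.0]]
force: [0.2, 0.1, -0.4]
opening: 0.472
```

play_rows(
  plan=[
    [[0,0,0.9,0,0,0,-0.05],[0,0,0.9,0,0,0,-0.05],[-0.1,-0.9,0.4,0,0,0,0],[-0.1,-0.9,0.4,0,0,0,0.4],[-0.1,-0.9,0.4,0,0,0,0.4],[-0.62,-0.77,0,0,0,0,0.4],[-0.62,-0.77,0,0,0,0,0.4],[-0.62,-0.77,0,0,0,0,0.4],[-0.62,-0.77,0,0,0,0,0.4],[-0.62,-0.77,0,0,0,0,0.4],[-0.62,-0.77,0,0,0,0,0.4],[-0.62,-0.77,0,0,0,0,0.4]],
  ],
)

```text
time_s: 7.35
position: [0.4401, -0.1855, 0.1624]
tcp_rot: [[1.0, 0.001, 0.001], [0.001, -1.0, -0.001], [0.001, 0.001, -1.0]]
force: [0.1, 0.2, -0.4]
opening: 0.7
```

play_rows(
  plan=[
    [[0,0,0,0,0,0,0.4],[0,0,0,0,0,0,0.4],[0,0,0,0,0,0,0.4]],
  ],
)

```text
time_s: 7.65
position: [0.4419, -0.1837, 0.1622]
tcp_rot: [[1.0, 0.001, 0.001], [0.001, -1.0, 0.0], [0.001, -0.0, -1.0]]
force: [0.3, -0.0, -0.5]
opening: 0.701
```

```bash
python3 look.py pics/w4.png
```

```text
7.65 [ 0.4419 -0.1837  0.1622] 0.7008163478363335 1.5083319315120864
plain [225.0685 141.8583]
tall [399.4133 122.3219]
short [ 99.7964 224.4537]
gauge [267.2053 303.9999]
flange [400.4835 288.8692]
bolt [515.1546 217.8358]
```

View pics/w4.png

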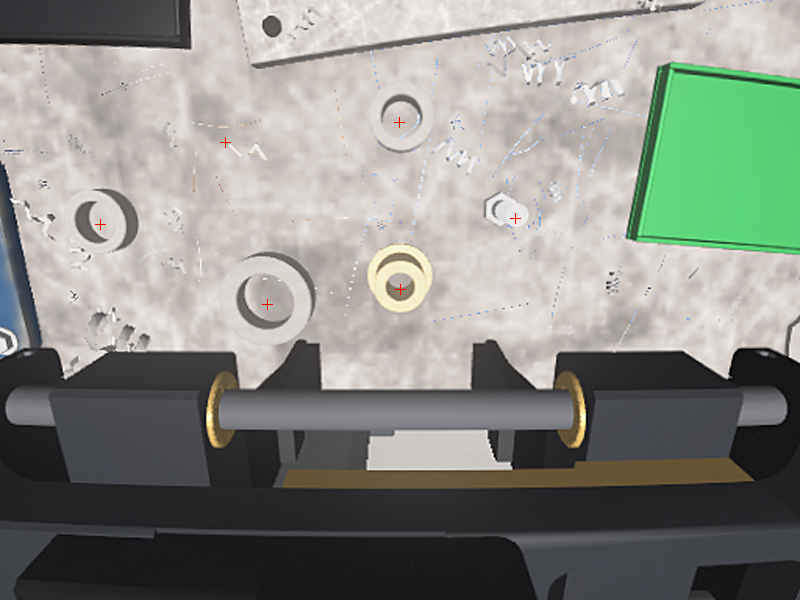

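Flange bore at (400,288) coincides with its cross, tall top ring at (401,117), bolt shank at (515,213) and short ring at (100,219). All are within a few mm of the estimates. Gripping the flanged bush above its flange.

play_rows(
  plan=[
    [[0,-0.05,-0.8,0,0,0,0.4],[0,0,-0.8,0,0,0,0.4],[0,0,-0.7,0,0,0,0.4],[0,0,-0.4,0,0,0,0.4],[0,0,-0.3,0,0,0,0.4],[0,0,0,0,0,0,0.4],[0,0,0,0,0,0,-1],[0,0,0,0,0,0,-1],[0,0,0,0,0,0,-1],[0,0,0,0,0,0,-1],[0,0,0,0,0,0,-1],[0,0,0,0,0,0,-1]],
  ],
)

```text
time_s: 8.9
position: [0.4419, -0.1869, 0.0128]
tcp_rot: [[1.0, -0.0, 0.002], [-0.0, -1.0, -0.001], [0.002, 0.001, -1.0]]
force: [1.2, 2.5, 6.4]
opening: 0.474
```

play_rows(
  plan=[
    [[0,0,0.9,0,0,0,-1],[0,0,0.9,0,0,0,-1],[0.63,0.72,0.3,0,0,0,-1],[0.63,0.72,0.3,0,0,0,-1],[0.63,0.72,0.3,0,0,0,-1],[0.63,0.72,0,0,0,0,-1],[0.63,0.72,0,0,0,0,-1],[0.63,0.72,0,0,0,0,-1],[0,0.8,0,0,0,0,-1],[0,0.8,0,0,0,0,-1],[0,0.8,0,0,0,0,-1],[0,0.8,0,0,0,0,-1]],
  ],
)

```text
time_s: 10.1
position: [0.6289, 0.1901, 0.1458]
tcp_rot: [[1.0, 0.0, -0.003], [0.0, -1.0, -0.001], [-0.003, 0.001, -1.0]]
force: [1.0, -0.5, -1.6]
opening: 0.478
```

play_rows(
  plan=[
    [[0,0,0,0,0,0,-1],[0,0,0,0,0,0,-1],[0,0,0,0,0,0,-1]],
  ],
)

```text
time_s: 10.4
position: [0.6295, 0.1878, 0.1463]
tcp_rot: [[1.0, -0.0, -0.002], [-0.0, -1.0, -0.001], [-0.002, 0.001, -1.0]]
force: [0.1, -0.9, -2.3]
opening: 0.478
```

```bash
python3 look.py pics/w5.png
```

```text
10.4 [0.6295 0.1878 0.1463] 0.47816614822514 0.9914116329861815
plain [752.4353 413.8118]
short [598.8314 465.0793]
gauge [723.4454 520.4795]
```

View pics/w5.png

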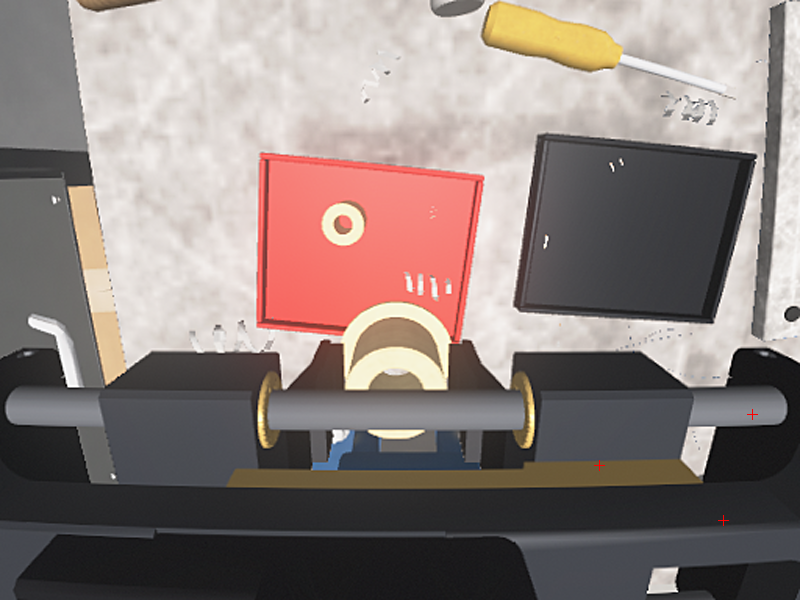

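The plain bush stands upright in the red tray at (344,223). The flanged bush hangs upright in the jaws. Lowering it.

play_rows(
  plan=[
    [[0.04,0,-0.7,0,0,0,-1],[0,0,-0.7,0,0,0,-1],[0,0,-0.6,0,0,0,-1],[0,0,-0.3,0,0,0,-1],[0,0,-0.2,0,0,0,-1],[0,0,0,0,0,0,-1],[0,0,0,0,0,0,-1]],
  ],
)

```text
time_s: 11.15
position: [0.6332, 0.1889, 0.0231]
tcp_rot: [[1.0, -0.0, 0.002], [-0.0, -1.0, 0.0], [0.002, -0.0, -1.0]]
force: [0.1, 0.7, -1.3]
opening: 0.477
```

play_rows(
  plan=[
    [[0,0,-0.06,0,0,0,-1],[0,0,-0.06,0,0,0,-1],[0,0,0,0,0,0,-1],[0,0,0,0,0,0,0.2],[0,0,0,0,0,0,0.2],[0,0,0,0,0,0,0.2],[0,0,0,0,0,0,0.2],[0,0,0,0,0,0,0.2]],
  ],
)

```text
time_s: 11.95
position: [0.632, 0.1891, 0.0159]
tcp_rot: [[1.0, 0.0, -0.0], [0.0, -1.0, 0.0], [-0.0, -0.0, -1.0]]
force: [0.3, -0.6, 0.3]
opening: 0.596
```

play_rows(
  plan=[
    [[0,0,0.9,0,0,0,0.2],[0,0,0.9,0,0,0,0.2],[-0.2,-0.93,0.2,0,0,0,0.2],[-0.2,-0.93,0.2,0,0,0,0.2],[-0.2,-0.93,0,0,0,0,0.4],[-0.2,-0.93,0,0,0,0,0.4],[-0.2,-0.93,0,0,0,0,0.4],[-0.2,-0.93,0,0,0,0,0.4],[-0.2,-0.93,0,0,0,0,0.4],[-0.2,-0.93,0,0,0,0,0.4],[0,0,0,0,0,0,0.4],[0,0,0,0,0,0,0.4]],
  ],
)

```text
time_s: 13.15
position: [0.5517, -0.1841, 0.1259]
tcp_rot: [[1.0, -0.003, -0.0], [-0.003, -1.0, 0.001], [-0.0, -0.001, -1.0]]
force: [-0.5, -0.4, -0.0]
opening: 0.698
```

```bash
python3 look.py pics/w6.png
```

```text
13.15 [ 0.5517 -0.1841  0.1259] 0.6977314358297874 2.9083490417912046
plain [220.2946 325.1673]
tall [398.7577 305.3828]
short [ 95.5386 388.7102]
gauge [266.3141 464.0178]
flange [400.4039 461.2702]
bolt [516.7472 407.7736]
```

View pics/w6.png

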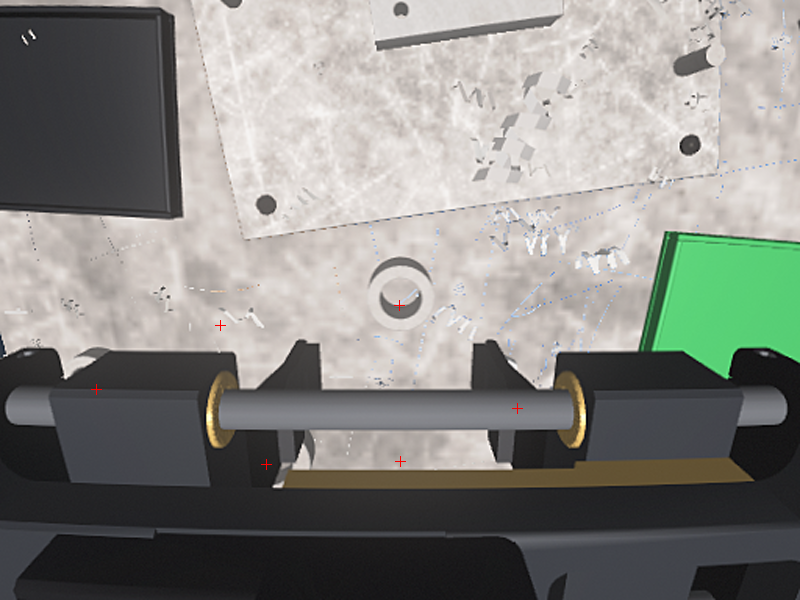

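Tall top ring centre at (401,299) against the cross at (399,305), so x is about 0.552, right under the TCP. Descending.

play_rows(
  plan=[
    [[0,0,-0.8,0,0,0,0.4],[0,0,-0.7,0,0,0,0.4],[0,0,-0.5,0,0,0,0.4],[0,0,-0.3,0,0,0,0.4],[0,0,-0.1,0,0,0,0.4],[0,0,0,0,0,0,0.4],[0,0,0,0,0,0,-1],[0,0,0,0,0,0,-1],[0,0,0,0,0,0,-1],[0,0,0,0,0,0,-1],[0,0,0,0,0,0,-1],[0,0,0,0,0,0,-1]],
  ],
)

```text
time_s: 14.4
position: [0.5531, -0.184, 0.0071]
tcp_rot: [[1.0, 0.0, 0.003], [0.0, -1.0, -0.002], [0.003, 0.002, -1.0]]
force: [-0.3, -1.7, 5.4]
opening: 0.468
```

play_rows(
  plan=[
    [[0,0,0.9,0,0,0,-1],[0,0,0.9,0,0,0,-1],[0,-0.94,0,0,0,0,-1],[0,-0.94,0,0,0,0,-1],[0,-0.94,0,0,0,0,-1],[0,-0.94,0,0,0,0,-1],[0,-0.94,0,0,0,0,-1],[0,0,0,0,0,0,-1],[0,0,0,0,0,0,-1],[0,0,0,0,0,0,-1]],
  ],
)

```text
time_s: 15.4
position: [0.5512, -0.416, 0.0948]
tcp_rot: [[1.0, 0.001, -0.002], [0.001, -1.0, 0.003], [-0.002, -0.003, -1.0]]
force: [0.2, 0.6, -1.7]
opening: 0.465
```

```bash
python3 look.py pics/w7.png;  python3 - <<'E'
from h import *
w=np.load("w.npz");c=cam("wrist",{'position':w['p'],'tcp_rot':w['R']})
o=cv2.imread("pics/w7.png")
R=Ro.from_euler('z',-3.8,degrees=True).as_matrix()
q=[np.array([.5251,-.4305,.016])+R@np.array([a*.06,b*.073,0]) for a,b in((-1,-1),(1,-1),(1,1),(-1,1))]
cv2.polylines(o,[np.round((proj(c,q)+.5)*1.5625-.5).astype(int)],True,(255,0,0),1)
cv2.imwrite("pics/w7.png",o)
E
```

```text
15.4 [ 0.5512 -0.416   0.0948] 0.4649471107081786 1.1236128228500777
flange [ 32.2697 483.2861]
bolt [105.1682 433.0585]
```

View pics/w7.png

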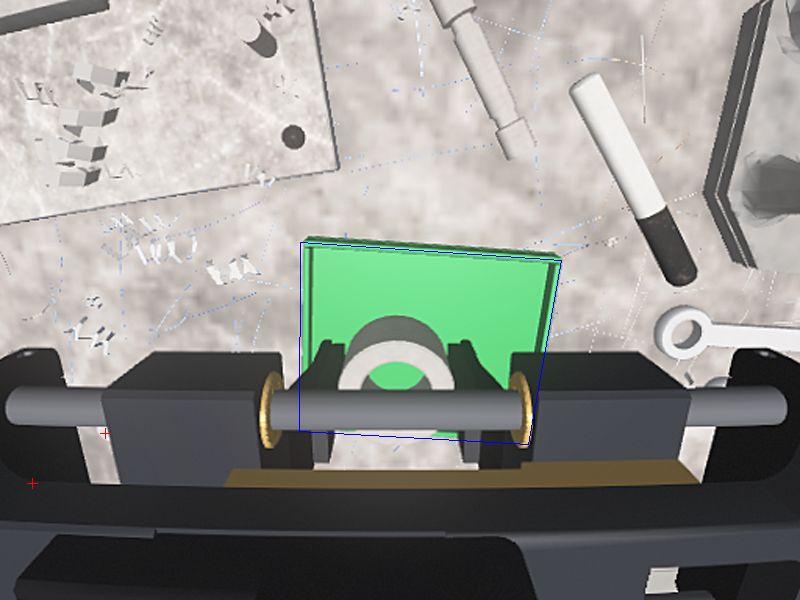

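The green tray's rim matches the prediction and the tall bush is held upright. Lowering it.

play_rows(
  plan=[
    [[0.02,-0.05,-0.6,0,0,0,-1],[0,0,-0.5,0,0,0,-1],[0,0,-0.3,0,0,0,-1],[0,0,-0.2,0,0,0,-1],[0,0,0,0,0,0,-1],[0,0,0,0,0,0,-1]],
  ],
)

```text
time_s: 16.05
position: [0.5537, -0.4206, 0.0166]
tcp_rot: [[1.0, 0.001, 0.001], [0.001, -1.0, -0.001], [0.001, 0.001, -1.0]]
force: [-0.7, -0.8, -0.9]
opening: 0.468
```

play_rows(
  plan=[
    [[0,0,-0.05,0,0,0,-1],[0,0,-0.06,0,0,0,-1],[0,0,0,0,0,0,-1],[0,0,0,0,0,0,0.2],[0,0,0,0,0,0,0.2],[0,0,0,0,0,0,0.2],[0,0,0,0,0,0,0.2],[0,0,0,0,0,0,0.2]],
  ],
)

```text
time_s: 16.85
position: [0.553, -0.4205, 0.0105]
tcp_rot: [[1.0, 0.0, -0.0], [0.0, -1.0, -0.0], [-0.0, 0.0, -1.0]]
force: [-0.2, 0.1, 0.7]
opening: 0.598
```

play_rows(
  plan=[
    [[0,0,0.9,0,0,0,0.2],[0,0,0.9,0,0,0,0.2],[-0.29,0.82,0.2,0,0,0,0.2],[-0.29,0.82,0.2,0,0,0,0],[-0.29,0.82,0,0,0,0,0],[-0.29,0.82,0,0,0,0,0],[0,0,0,0,0,0,0],[0,0,0,0,0,0,0],[0,0,0,0,0,0,0]],
  ],
)

```text
time_s: 17.75
position: [0.4963, -0.2579, 0.1208]
tcp_rot: [[1.0, 0.0, 0.002], [0.0, -1.0, -0.002], [0.002, 0.002, -1.0]]
force: [0.3, 1.0, -0.6]
opening: 0.505
```

```bash
python3 look.py pics/w8.png
```

```text
17.75 [ 0.4963 -0.2579  0.1208] 0.504948204104851 0.6840794740471692
plain [ 83.2334 237.9688]
tall [269.7708 215.7382]
gauge [149.1398 398.2604]
flange [281.2688 390.6893]
bolt [393.4726 324.4099]
```

View pics/w8.png

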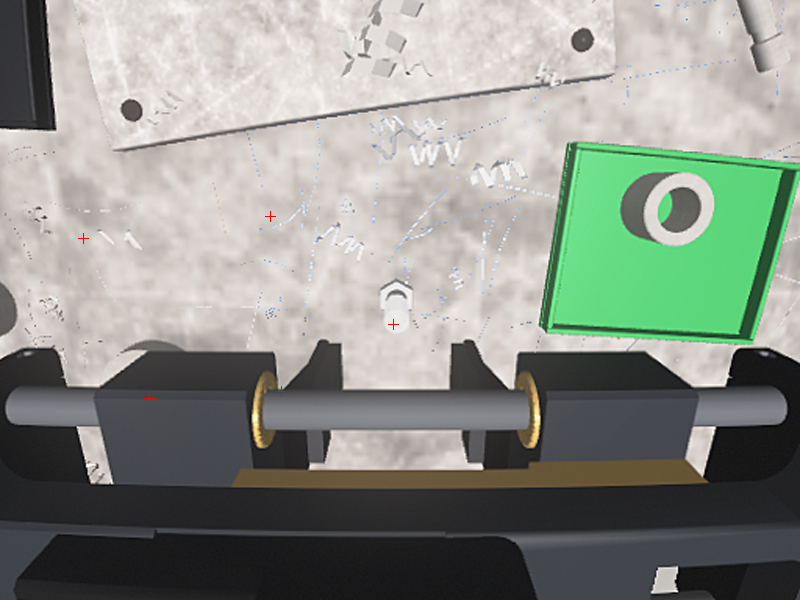

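Tall bush stands upright in the green tray (top ring at (679,209)). Bolt shank top is at (397,321), so the bolt is about 3 mm nearer than the TCP. Gripping the shank.

play_rows(
  plan=[
    [[-0.06,0,-0.8,0,0,0,0],[0,0,-0.7,0,0,0,0],[0,0,-0.4,0,0,0,0],[0,0,-0.1,0,0,0,0],[0,0,0,0,0,0,0],[0,0,0,0,0,0,-1],[0,0,0,0,0,0,-1],[0,0,0,0,0,0,-1],[0,0,0,0,0,0,-1],[0,0,0,0,0,0,-1],[0,0,0,0,0,0,-1],[0,0,0,0,0,0,-1]],
  ],
)

```text
time_s: 19.0
position: [0.4926, -0.2569, 0.0212]
tcp_rot: [[1.0, 0.0, 0.001], [0.0, -1.0, -0.001], [0.001, 0.001, -1.0]]
force: [-0.3, -0.8, 5.4]
opening: 0.198
```

play_rows(
  plan=[
    [[0,0,0.8,0,0,0,-1],[0,0,0.8,0,0,0,-1],[0,0,0.4,0,0,0,-1],[0.48,0.81,0,0,0,0,-1],[0.48,0.81,0,0,0,0,-1],[0.48,0.81,0,0,0,0,-1],[0.48,0.81,0,0,0,0,-1],[0.48,0.81,0,0,0,0,-1],[0.48,0.81,0,0,0,0,-1],[0.48,0.81,0,0,0,0,-1],[0,0,0,0,0,0,-1],[0,0,0,0,0,0,-1]],
  ],
)

```text
time_s: 20.2
position: [0.6595, 0.0286, 0.1195]
tcp_rot: [[1.0, 0.003, -0.002], [0.003, -1.0, -0.0], [-0.002, 0.0, -1.0]]
force: [-0.9, -0.2, -1.2]
opening: 0.2
```

```bash
python3 look.py pics/w9.png
```

```text
20.2 [0.6595 0.0286 0.1195] 0.2003545269288671 2.7027903616633413
plain [548.4248 478.0741]
tall [704.4476 457.1858]
short [396.8486 523.5445]
gauge [544.5107 582.4778]
flange [679.874  582.6086]
```

View pics/w9.png

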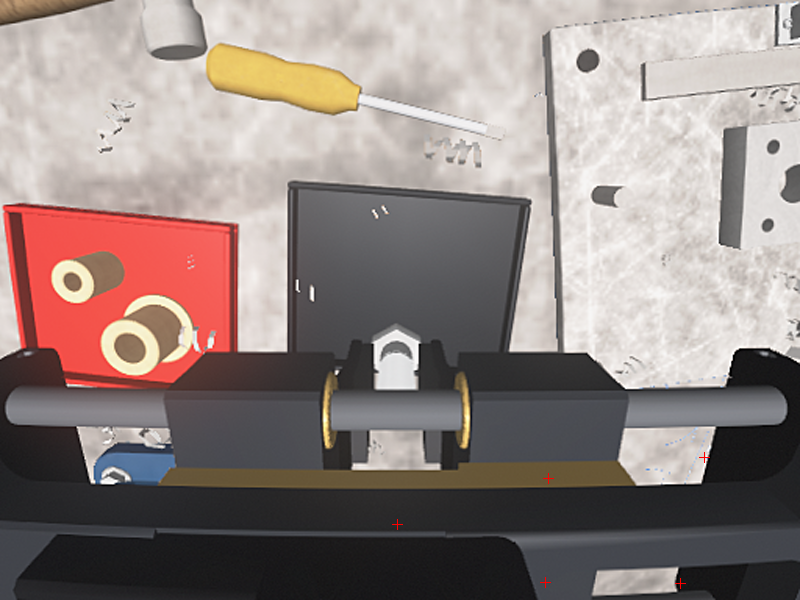

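Both bronze bushes stand upright in the red tray ((75,281) and (131,346)). The bolt is held upright with its head at (396,345) over the black tray. Lowering it.

play_rows(
  plan=[
    [[0,0,-0.7,0,0,0,-1],[0,0,-0.6,0,0,0,-1],[0,0,-0.3,0,0,0,-1],[0,0,-0.2,0,0,0,-1],[0,0,0,0,0,0,-1],[0,0,0,0,0,0,-1]],
  ],
)

```text
time_s: 20.85
position: [0.6608, 0.0265, 0.0313]
tcp_rot: [[1.0, -0.0, 0.002], [-0.0, -1.0, -0.0], [0.002, 0.0, -1.0]]
force: [1.4, 0.7, -1.1]
opening: 0.202
```

play_rows(
  plan=[
    [[0,0,-0.05,0,0,0,-1],[0,0,-0.06,0,0,0,-1],[0,0,0,0,0,0,-1],[0,0,0,0,0,0,-1]],
  ],
)

```text
time_s: 21.25
position: [0.6604, 0.0271, 0.0253]
tcp_rot: [[1.0, 0.001, 0.001], [0.001, -1.0, -0.0], [0.001, 0.0, -1.0]]
force: [-0.5, 0.7, -0.5]
opening: 0.198
```

play_rows(
  plan=[
    [[0,0,0,0,0,0,-0.5],[0,0,0,0,0,0,-0.4],[0,0,0,0,0,0,-0.2],[0,0,0,0,0,0,0],[0,0,0,0,0,0,0],[0,0,0,0,0,0,0]],
  ],
)

```text
time_s: 21.85
position: [0.6601, 0.0271, 0.0249]
tcp_rot: [[1.0, 0.0, -0.0], [0.0, -1.0, 0.0], [-0.0, -0.0, -1.0]]
force: [-0.6, 0.4, -0.5]
opening: 0.487
```

Released. Next is the short ring, with the jaws turned -60° so that the gripper's body keeps clear of the vise.

play_rows(
  plan=[
    [[0,0,0.9,0,0,0,0],[0,0,0.9,0,0,0,0],[0,0,0.7,0,0,-0.0417,0],[-0.43,0,0,0,0,-0.0417,0.4],[-0.43,0,0,0,0,-0.0417,0.4],[-0.43,0,0,0,0,-0.0417,0.4],[-0.43,0,0,0,0,-0.0417,0.4],[-0.43,0,0,0,0,-0.0417,0.4],[-0.43,0,0,0,0,-0.0417,0.4],[-0.43,0,0,0,0,-0.0417,0.4],[-0.43,0,0,0,0,0,0.4],[0,0,0,0,0,0,0.4]],
  ],
)

```text
time_s: 23.05
position: [0.4844, 0.0276, 0.1498]
tcp_rot: [[0.5, -0.866, -0.005], [-0.866, -0.5, 0.001], [-0.003, 0.004, -1.0]]
force: [-0.2, -0.6, -0.2]
opening: 0.703
```

play_rows(
  plan=[
    [[0,0,0,0,0,0,0.4],[0,0,0,0,0,0,0.4]],
  ],
)

```text
time_s: 23.25
position: [0.4899, 0.0267, 0.1503]
tcp_rot: [[0.5, -0.866, 0.003], [-0.866, -0.5, -0.0], [0.002, -0.002, -1.0]]
force: [-0.3, -0.1, 0.5]
opening: 0.703
```

```bash
python3 look.py pics/w10.png; python3 -c "
from rig import *;print(read_state()['joint_positions'])"
```

```text
23.25 [0.4899 0.0267 0.1503] 0.7025864943024478 0.2719113856182984
plain [414.8654 109.0011]
short [404.8435 289.8316]
gauge [572.5578 183.6631]
flange [657.2492  21.791 ]
[-9.95004047e+00  2.62999350e+01  1.05388057e+02  2.16975696e-03
  4.81850423e+01  1.40071704e+02]
```

View pics/w10.png

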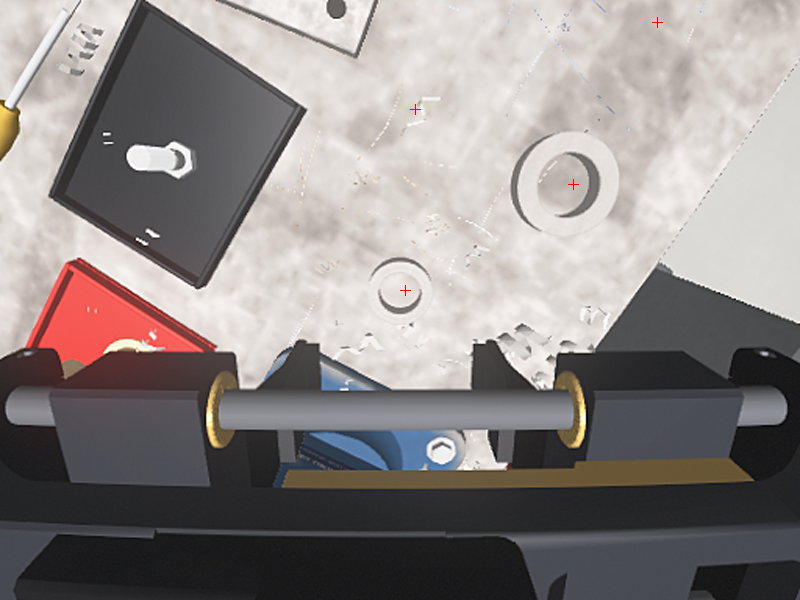

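The bolt stands on its head in the black tray (head at (180,160)). The short ring is at about (400,292), i.e. world (0.486, 0.031). Descending.

play_rows(
  plan=[
    [[-0.08,0.08,-0.8,0,0,0,0.4],[0,0,-0.8,0,0,0,0.4],[0,0,-0.7,0,0,0,0.4],[0,0,-0.3,0,0,0,0.4],[0,0,-0.2,0,0,0,0.4],[0,0,-0.1,0,0,0,0.4],[0,0,0,0,0,0,0.4],[0,0,0,0,0,0,0.4]],
  ],
)

```text
time_s: 24.1
position: [0.4849, 0.0309, 0.0056]
tcp_rot: [[0.5, -0.866, 0.002], [-0.866, -0.5, -0.0], [0.001, -0.001, -1.0]]
force: [-0.1, 0.8, -0.1]
opening: 0.7
```

play_rows(
  plan=[
    [[0,0,-0.04,0,0,0,0.4],[0,0,0,0,0,0,0.4],[0,0,0,0,0,0,-1],[0,0,0,0,0,0,-1],[0,0,0,0,0,0,-1],[0,0,0,0,0,0,-1],[0,0,0,0,0,0,-1],[0,0,0,0,0,0,-1]],
  ],
)

```text
time_s: 24.9
position: [0.4842, 0.031, 0.0031]
tcp_rot: [[0.5, -0.866, 0.0], [-0.866, -0.5, -0.0], [0.0, -0.0, -1.0]]
force: [-0.6, -0.3, 2.9]
opening: 0.513
```

Opening 0.513 is about 45 mm, so it is gripped. Lifting and carrying it to the green tray while turning back.

play_rows(
  plan=[
    [[0,0,0.8,0,0,0,-1],[0,0,0.8,0,0,0,-1],[0,0,0.6,0,0,0,-1],[0.02,-0.9,0,0,0,0.0417,-1],[0.02,-0.9,0,0,0,0.0417,-1],[0.02,-0.9,0,0,0,0.0417,-1],[0.02,-0.9,0,0,0,0.0417,-1],[0.02,-0.9,0,0,0,0.0417,-1],[0.02,-0.9,0,0,0,0.0417,-1],[0.02,-0.9,0,0,0,0.0417,-1],[0.02,-0.9,0,0,0,0.0417,-1],[0.02,-0.9,0,0,0,0,-1]],
  ],
)

```text
time_s: 26.1
position: [0.4922, -0.3742, 0.1121]
tcp_rot: [[1.0, -0.001, -0.001], [-0.001, -1.0, 0.002], [-0.001, -0.002, -1.0]]
force: [0.6, 0.5, -1.3]
opening: 0.509
```

play_rows(
  plan=[
    [[0.04,-0.9,0,0,0,0,-1],[0,-0.4,0,0,0,0,-1],[0,0,0,0,0,0,-1],[0,0,0,0,0,0,-1],[0,0,0,0,0,0,-1]],
  ],
)

```text
time_s: 26.6
position: [0.4945, -0.4357, 0.1121]
tcp_rot: [[1.0, -0.002, -0.002], [-0.002, -1.0, 0.003], [-0.002, -0.003, -1.0]]
force: [0.0, -0.4, -1.7]
opening: 0.508
```

```bash
python3 look.py pics/w11.png
```

```text
26.6 [ 0.4945 -0.4357  0.1121] 0.5076994652668736 0.5398651338857918
flange [  2.313  389.9097]
bolt [ 71.0962 325.489 ]
```

View pics/w11.png

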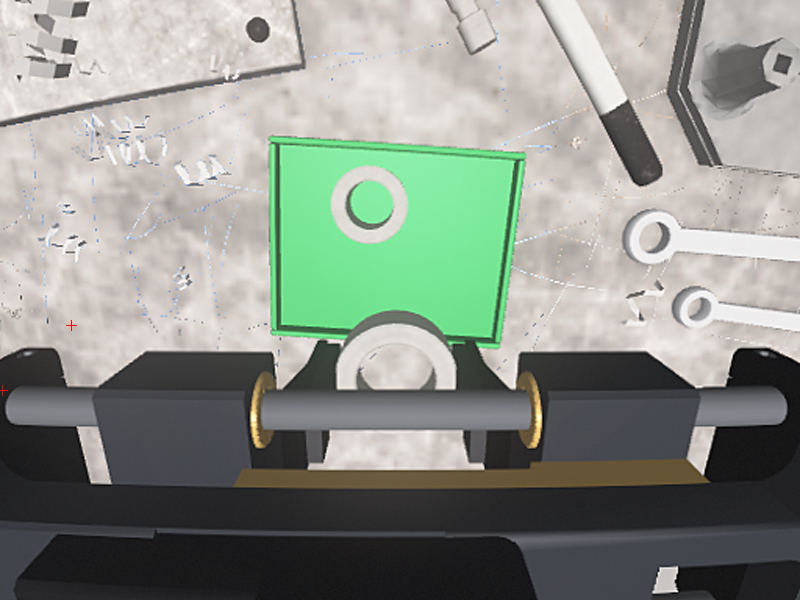

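The tall bush is fine at (370,204). The short ring is held level. I'll shift 5 mm in x and lower it.

play_rows(
  plan=[
    [[0.1,0,-0.7,0,0,0,-1],[0,0,-0.6,0,0,0,-1],[0,0,-0.3,0,0,0,-1],[0,0,-0.2,0,0,0,-1],[0,0,-0.1,0,0,0,-1],[0,0,0,0,0,0,-1],[0,0,0,0,0,0,-1]],
  ],
)

```text
time_s: 27.35
position: [0.5007, -0.4387, 0.0191]
tcp_rot: [[1.0, -0.002, 0.001], [-0.002, -1.0, -0.002], [0.001, 0.002, -1.0]]
force: [0.3, 0.8, -1.2]
opening: 0.504
```

play_rows(
  plan=[
    [[0,0,-0.12,0,0,0,-1],[0,0,-0.06,0,0,0,-1],[0,0,-0.05,0,0,0,-1],[0,0,0,0,0,0,-1],[0,0,0,0,0,0,-1]],
  ],
)

```text
time_s: 27.85
position: [0.5001, -0.438, 0.0071]
tcp_rot: [[1.0, -0.003, 0.0], [-0.003, -1.0, -0.0], [0.0, 0.0, -1.0]]
force: [-1.2, 0.7, 5.0]
opening: 0.506
```

play_rows(
  plan=[
    [[0,0,0,0,0,0,0.25],[0,0,0,0,0,0,0.25],[0,0,0,0,0,0,0.25],[0,0,0,0,0,0,0.25],[0,0,0.4,0,0,0,0.25],[0,0,0.8,0,0,0,0.25],[0,0,0.8,0,0,0,0.25],[0,0,0.8,0,0,0,0.25],[-0.5,0,0.5,0,0,0,0.25],[-0.5,0,0.5,0,0,0,0.25],[0,0,0,0,0,0,0.25],[0,0,0,0,0,0,0.25]],
  ],
)

```text
time_s: 29.05
position: [0.4502, -0.4383, 0.1969]
tcp_rot: [[1.0, -0.004, 0.001], [-0.004, -1.0, -0.001], [0.001, 0.001, -1.0]]
force: [0.9, 0.0, -0.1]
opening: 0.623
```

```bash
python3 look.py pics/w12.png; python3 - <<'E'
from h import *
im=capture("top")[:,:,::-1]
t=cv2.resize(im[130:275,100:420],None,fx=2.5,fy=2.5,interpolation=cv2.INTER_CUBIC)
w=cv2.resize(cv2.imread("pics/w12.png")[:350],(533,233))
o=np.zeros((t.shape[0]+233,800,3),np.uint8);o[:t.shape[0]]=t;o[t.shape[0]:,:533]=w
cv2.imwrite("pics/f.png",o);print(o.shape)
E
```

```text
29.05 [ 0.4502 -0.4383  0.1969] 0.6234419345909549 2.120778325880146
tall [ 53.4231 146.6645]
flange [ 73.4975 288.986 ]
bolt [137.9934 226.7087]
(595, 800, 3)
```

View pics/f.png

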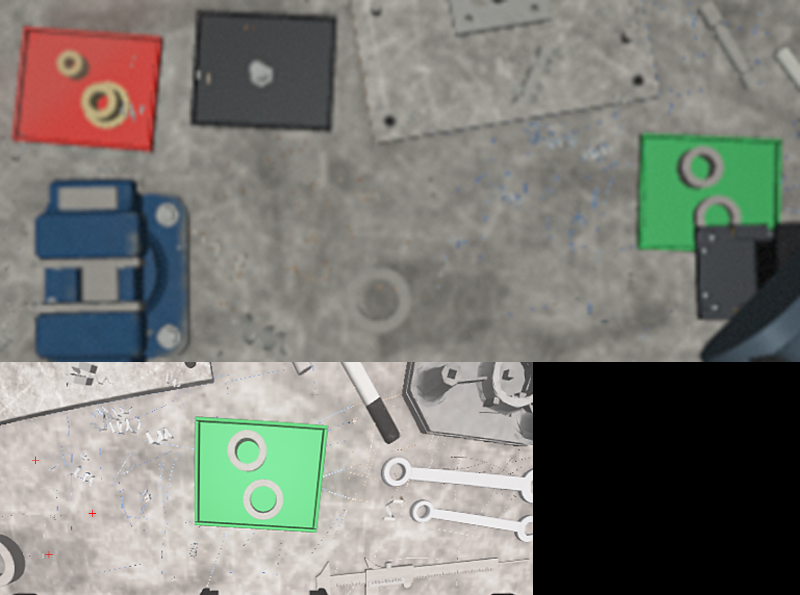

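The final views show both bronze bushes in the red tray, the bolt in the black tray and both steel bushes in the green tray, all upright with gaps between them. The gauge centre is at original top-camera pixel (252.5,249.3), against (251.4,249.5) at the start, so it has not moved. Handing in.

```bash
python3 -c "
from rig import *
print(hand_in())"
```

```text
the job is handed in; nothing more can be done
None
```

I sorted all five parts and handed the job in at about 29 s of robot time; no verdict was reported. The two bronze bushes are in the red tray, the two steel bushes in the green tray, and the bolt is on its head in the black tray.

- **Placing:** I lowered each part to about floor height, released it, and retracted the gripper clear.
- **Final pictures:** the last top and wrist views show every part upright inside its tray, with clear gaps between parts and to the walls.
- **Ring gauge:** its centre was within about 1 px (about 2.5 mm) of where it started in the top camera, which is within my reading error.
- **Disagreements:** the part positions I first read from the top camera were 2–4 mm off the wrist camera for the tall bush, the bolt and the short ring. I corrected these before each grasp. The jaw opening gripped about 17 mm on the bolt's shank, though the picture suggested about 14 mm; the bolt was held upright anyway.
- **Not measured:** I judged final heights and tilts only from the pictures and the gripper height at release.

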